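# Try the reel catch and stow the reel

## Task

Try out the catch on the reel rail: gently slide the reel along until the spring catch clicks up behind it, and let go to see that it holds. Then press the catch's thumb pad so that the reel springs free, and slide the reel back out of the rail's open end. Set it down gently, upright, in the open tin drawer, never forcing the reel or the catch, and leave the other tackle where it lies.

Things in the scene. Friction and masses are not known exactly. Their poses are not given: they have to be found in the camera images.
- rail: Aluminium C-channel fixed flat on the bench, 300 (x) x 70 x 26 mm; origin at the centre of its underside, z up. Open at the -x end: the reel comes off towards -x. Channel floor 12 mm above the bench, 46 mm wide inside, lips 22 mm above the bench with a 30 mm slot between. An end block clamped near +x carries a sprung ejector and the catch; it sits up to 20 mm off nominal, unmeasured: feel for home.
- ejector_near (a point): Point fixed on the rail (its x = 68, z = 17.5 mm): nominal middle of the sprung ejector's face, truly up to 20 mm off along x, together with the catch. It pushes the reel's shoe towards -x with 3.6 N at first touch, 0.15 N more per mm. After 20 mm of its travel the catch pops up behind the shoe; at 22.5 mm it meets a hard stop. Catch pressed, it drives the reel back 20 to 35 mm, clear of the catch.
- catch_near (a point): Point fixed on the rail (its x = 2, y = -62, z = 44 mm): nominal centre of the top of the catch's thumb pad, truly up to 20 mm off along x. The pad is a steel plate 28 (x) x 26 (y) mm on a post beside the rail. With the reel latched the pad's centre lies 48 mm towards -x and 62 mm towards -y of the reel's middle (rail axes).
- catch (a joint): Spring catch, tooth and thumb pad in one, moving straight down: 0 up, 0.007 m fully pressed (hard stop). The tooth stands 4.5 mm above the channel floor, its latching face nominally at rail x = 12 mm (10 mm to +x of the pad's centre); the shoe rides over it with little drag. Spring 2 N up, 4 N fully down; while it holds the reel, friction adds about 1.5 N.
- reel_grip (a point): Centre of the upright wooden grip (34 x, 18 y, 46 z mm) on top of the loose reel, 0.2 kg; x along the rail at the start, z up. Point 56 mm above the shoe's underside. Greased steel shoe 76 (x) x 42 x 8 mm runs inside the rail, 24 mm neck in the slot, wooden spool 54 mm across from 18 to 33 mm above the underside, grip from 33 to 79 mm. Starts in the rail between open end and catch.
- drawer: Open tin drawer, fixed, pulled out of its dark steel casing on its +x side (casing 58 mm high); origin under the centre of the drawer, z up. Drawer 160 x 140 mm outside (x, y), walls 3 mm thick and 40 mm high, inner floor 3 mm above the bench.
- mould: Bystander: galvanized steel sinker mould, 50 x 90 x 33 mm with a wooden handle along +y (reaching 110 mm from the origin); origin at the centre of its underside.
- float: Bystander: cork float standing upright, 38 mm in diameter, 66 mm high with its stem; origin at the centre of its underside.
- lure_a: Bystander: brass spinner lure lying flat, about 70 mm long, 6 mm high; origin at the underside near its middle.
- lure_b: Bystander: a second like brass spinner lure.
There are look-alikes about, which are no part of the job. What is shaped like the part that bears reel_grip but green is not meant.

How it is judged (in metres and radians):
On the way, in this order (a step that is already met when the one before it is completed fails the run):
1. the reel is latched: let go, on the rail, with the catch up and bearing its load (contact force between the fingers and reel below 0.3 N and value of joint catch below 0.002 m and contact force between catch and reel above 2 N and x of reel_grip in the frame of rail above 0.022 m), for 0.2 s.
2. the robot presses the catch down with the reel still on the rail (value of joint catch above 0.005 m and contact force between the fingers and catch above 0.5 N and x of reel_grip in the frame of rail above -0.02 m).
3. the reel has come back out of the open end of the rail, in the gripper, still at rail height (x of reel_grip in the frame of rail below -0.16 m and z of reel_grip in the frame of rail below 0.09 m and y of reel_grip in the frame of rail between -0.03 and 0.03 m and contact force between the fingers and reel above 0.3 N).
At the end, for the whole second after the job is handed in: the reel stands upright (within 0.1 rad) and at rest on the drawer's floor, inside its walls, let go, and the catch is up (within 2 mm) (x of reel_grip in the frame of drawer between -0.06 and 0.06 m and y of reel_grip in the frame of drawer between -0.055 and 0.055 m and z of reel_grip in the frame of drawer below 0.065 m and angle between reel_grip's own z axis and vertical below 0.1 rad and linear speed of reel below 0.02 m/s and value of joint catch below 0.002 m); the robot touches nothing.
It fails at once if the reel is forced against the rail: its bearing on floor, lips, ejector and catch adds up to more than 70 N (a push of some 25 N at the grip) (contact force between reel and rail above 70 N).
It fails at once if the catch is pressed with more than 40 N (contact force between the fingers and catch above 40 N).
It fails at once if the reel is dropped or flung (faster than 0.45 m/s out of the gripper) (contact force between the fingers and reel below 0.1 N and linear speed of reel above 0.45 m/s).
It fails at once if other tackle is shifted by more than 15 mm (distance of any of mould, float, lure_a, lure_b from where it was at the start of the episode above 0.015 m).
It also fails if it takes over 72 s, if anything falls off the work surface, if the arm or the gripper's body presses on something with over 40 N, if the wrist force passes 120 N, or if a joint passes its speed limit or range.

## Robot

A 6-joint arm with a two-finger parallel gripper is mounted at the origin on the work surface. World frame = base frame: x ahead of the robot, y to its left, z up, the work surface at z = 0. Lengths are in mm, angles in rad, forces in N, time in s.
With the tool pointing down it reaches from about 275 to 825 mm from the base axis. Payload 4.9 kg.
Tool frame: the origin (TCP) lies at the very end of the fingers, on their centre line; the grasp point (between the pads) lies 19 mm behind it (grip_point_offset is the z of the grasp point in the tool frame, in mm); z points along the fingers, y is the line along which they close (so a half turn about z gives the same grasp; the last joint's range is limited). The gripper opens to 85 mm and grips with 20 to 120 N. Pads are 22 mm wide; open, the fingers measure 114 mm over their backs; the gripper's body (76 mm by 85 mm) begins 54 mm behind the grasp point. The pads swing forward as they close: fully open they stand 13 mm farther back than shut.
Start: joints at [-1.429, 0.326, -0.193, 1.052, 0, 1.437], TCP at [149.786, -529.228, 231.281] pointing down, gripper open.
Joint ranges: [-2.65, 2.65], [-0.97, 1.79], [-1.3, 1.35], [-1.93, 2.1], [-1.47, 1.37], [-3.14, 3.14]. Speed limits (rad/s): [2.57, 2.57, 3.14, 3.14, 3.14, 3.14].

## Interface

Orientations are given as a unit quaternion [x, y, z, w].
In Python, from workcell import observe, grab_frame, get_calibration, hand_in, grip_point_offset gives the robot as it stands.
- The arm moves only by the shell command python3 -m inch 'ROWS' [FORCE]. ROWS is text: rows parted by semicolons, each of 7 numbers parted by spaces: the shift along the tool's x, y, z in cm, then the turn, a rotation vector about the tool's x, y, z in rad, then the opening, from 0 (shut) to 1 (fully open). A call has 1 to 10 rows; each row is the pose to reach, as a shift and turn from the pose commanded when the call began, along the tool's axes at that moment; what a row does not reach only later rows make up. A row lasts 1/8 s, in which the tool goes at most 62.5 mm and 10.7 degrees, less where a joint would pass 70% of its speed; a pose out of reach is approached as far as the arm can. A call with a gripper value outside its range is refused whole. The fingers move at their own pace and stop on an object; FORCE is the grip in N (left out, the last holds). Time passes only in rows, so rows that repeat a pose let the fingers close. It gives the time, the measured TCP pose, the force, the opening and the grip force at its end, in the units of the state.
- observe(): the state, without advancing time (a new reading comes with each control period).
- grab_frame(name): name is "scene" or "top"; returns the picture (420x560x3 uint8, red, green, blue); there is no depth.
- get_calibration(name): a dict with "intrinsics" (3x3 intrinsics, pixels), "rvec" (rotation vector, rad) and "tvec" (3), from world to camera coordinates, as OpenCV has them. Camera axes: x right, y down, z forward; pixel columns grow to the right and rows downward; lengths in mm; the calibration is good to about 2 mm. A picture is of the moment at which its call begins. get_calibration takes no time and is no camera call.
- hand_in(): hands the job in; it is judged then, once.
The state is a dict: "t": time; "joints": joint angles; "joint_velocities": joint speeds; "joint_torque": joint torques, N m; "position": TCP position; "tool_rot": TCP orientation; "wrist_force": force on the tool from outside, world axes, zero at the start; "ft_torque": the same for the moment, N m; "gripper_width": finger opening in mm; "gripper_force": force on a finger pad.
Only numpy, scipy, OpenCV 4.12 (cv2) and the standard library are available. Lean on these libraries where they do the work, as an engineer would, in place of code of your own. Each camera call takes 0.05 s, during which the arm holds its last target. There are 200 camera calls.

## Working session

There is one attempt and no reset: what is moved stays moved. The work goes in short steps, Python scripts to look and compute and a shell command to move; the robot and the scene stay as the last step left them, time stands still between calls to the robot, and variables do not carry over. Pictures are saved under pics/ and viewed, at most 10 in all, crops included, and the job is handed in when it is done.

```bash
ls; mkdir -p pics; python3 - <<'E'
from workcell import *
import cv2
o=observe();print({k:(o[k]) for k in o}, grip_point_offset)
for n in("top","scene"):
    cv2.imwrite(f"pics/{n}0.png",cv2.cvtColor(grab_frame(n),cv2.COLOR_RGB2BGR));print(get_calibration(n))
E
```

```text
pics
{'t': 0.0, 'joints': array([-1.42924156e+00,  3.26948863e-01, -1.93612712e-01,  1.05199998e+00,
       -4.29011199e-06,  1.43658780e+00]), 'joint_velocities': array([-4.74148308e-05,  1.20222184e-03,  1.68364716e-04, -1.77976744e-04,
        2.14655083e-03,  2.12604881e-04]), 'joint_torque': array([ 1.14772985e-03, -4.43398798e+01,  2.62439775e+01,  1.54534006e-02,
       -8.13072234e-05, -7.42220834e-06]), 'position': array([ 149.67489919, -528.62070883,  230.48818726]), 'tool_rot': array([ 9.90508990e-01,  1.37445124e-01, -5.38697668e-06, -8.82599809e-04]), 'wrist_force': array([-0.31940703,  0.25702541, -0.02927703]), 'ft_torque': array([-0.00858152, -0.00875649,  0.00852376]), 'gripper_force': 0.0, 'gripper_width': 85.55621018106604} -18.700000000000003
{'intrinsics': array([[379.74084799,   0.        , 281.9996744 ],
       [  0.        , 379.74084799, 213.75298925],
       [  0.        ,   0.        ,   1.        ]]), 'rvec': array([ 2.09799935, -2.12247548,  0.21743762]), 'tvec': array([ 11.674807  , 584.73393403, 849.63480028])}
{'intrinsics': array([[445.3990501 ,   0.        , 277.29241036],
       [  0.        , 445.3990501 , 206.48001659],
       [  0.        ,   0.        ,   1.        ]]), 'rvec': array([ 2.15381497,  1.21463141, -0.44476296]), 'tvec': array([-305.30256852, -310.45812081, 1204.66548288])}
```

View pics/top0.png

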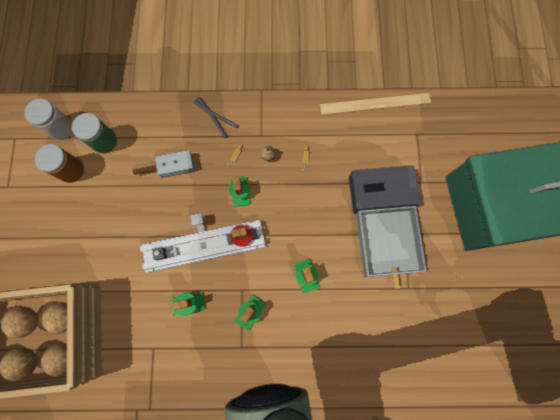

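View pics/scene0.png

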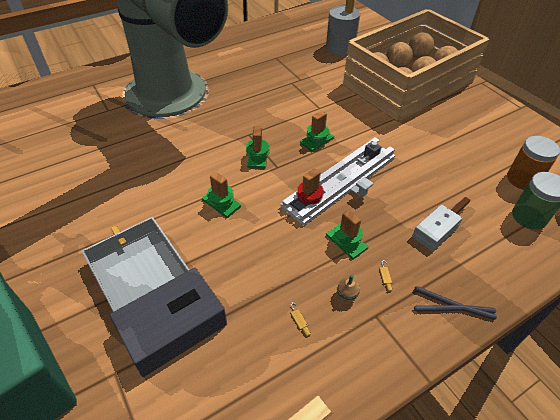

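The top view shows the red reel at (241,235) in the rail, whose open end is on the right (265,235). The end block is at (158,253), the thumb pad at (197,219), and the tin drawer's centre near (391,242) with its casing above. Four green look-alikes stand around.

```bash
cat > h.py <<'E'
import numpy as np, cv2
from workcell import *
def cam(n):
    c=get_calibration(n);R=cv2.Rodrigues(np.array(c["rvec"]))[0];return np.array(c["intrinsics"]),R,np.array(c["tvec"])
def w(n,u,v,z):
    K,R,t=cam(n);d=R.T@np.linalg.inv(K)@[u,v,1];o=-R.T@t;return (o+d*(z-o[2])/d[2]).round(1)
def p(n,X):
    K,R,t=cam(n);q=K@(R@np.array(X,float)+t);return (q[:2]/q[2]).round(1)
E
python3 - <<'E'
from h import *
print('cam',[(-cam(n)[1].T@cam(n)[2]).round() for n in('top','scene')])
print('reel top',w('top',240,234,91),w('scene',311,176,91))
print('pad',w('top',197,219,44)); print('block',w('top',158,253,30))
print('drawer',[w('top',*q,40) for q in((359,209),(417,206),(425,273),(367,277))])
print('rail',[w('top',*q,26) for q in((142,246),(145,271),(262,222),(266,244))])
i=cv2.imread('pics/top0.png');a=i[195:285,130:280];b=i[180:300,340:440]
cv2.imwrite('pics/crop1.png',np.vstack([cv2.resize(a,(750,450),interpolation=cv2.INTER_CUBIC)]))
print('tcp',p('top',[150,-529,231]))
E
```

```text
cam [array([396.,   3., 952.]), array([1033., -280.,  704.])]
reel top [532.2 101.7  91. ] [543.1 102.3  91. ]
pad [577.9 212.4  44. ]
block [497.5 307.7  30. ]
drawer [array([ 599. , -184.6,   40. ]), array([ 604.8, -327.7,   40. ]), array([ 441.5, -332.8,   40. ]), array([ 433.7, -194.8,   40. ])]
rail [array([515.6, 349.2,  26. ]), array([454.7, 338. ,  26. ]), array([571.9,  54.8,  26. ]), array([516.9,  45. ,  26. ])]
tcp [594.5 436.8]
```

View pics/crop1.png

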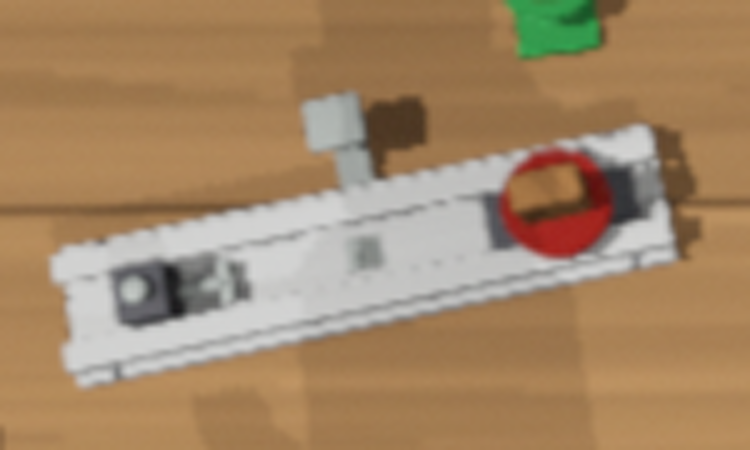

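The crop shows the channel with its block and ejector at crop (145,290)/(215,280), the tooth at (365,252), the pad at (333,120), and the shoe from about (490,220) to (640,190). I'll fit the rail and drawer poses.

```bash
python3 - <<'E'
from h import *
from scipy.optimize import least_squares
def fit(n,pts,pix,x0):
    pts=np.array(pts,float)
    def P(s):
        c,si=np.cos(s[2]),np.sin(s[2]);return np.array([p(n,[s[0]+c*a-si*b,s[1]+si*a+c*b,z]) for a,b,z in pts])
    K,R,t=cam(n)
    def f(s):
        c,si=np.cos(s[2]),np.sin(s[2]);W=np.c_[s[0]+c*pts[:,0]-si*pts[:,1],s[1]+si*pts[:,0]+c*pts[:,1],pts[:,2]]
        q=(W@R.T+t)@K.T;return (q[:,:2]/q[:,2:]-pix).ravel()
    r=least_squares(f,x0,x_scale=[100,100,1]);print(r.x.round(3),r.fun.round(1));return r.x
s=fit('top',[(150,-35,26),(-150,-35,26),(150,35,0),(-150,35,0)],np.array([(140,246),(260.4,220),(146,272),(265.6,246.6)]),[514,197,1.7])
c,si=np.cos(s[2]),np.sin(s[2])
def torail(q): d=q[:2]-s[:2];return (c*d[0]+si*d[1],-si*d[0]+c*d[1])
for nm,u,v,z in(('grip top',241-.5+.5,232.3,91),('pad',197,219.2,44),('tooth',203,245.5,16.5),('shoe +x end',228,239.5,20),('spool',241.5,235.7,45)):
    q=w('top',u,v,z);print(nm,q,np.round(torail(q),1))
d=fit('top',[(80,70,40),(80,-70,40),(-80,-70,40),(-80,70,40)],np.array([(359,209),(417,206),(425,273),(367,277)]),[520,-260,0])
i=cv2.imread('pics/scene0.png');cv2.imwrite('pics/crop2.png',cv2.resize(i[130:230,270:400],(780,600),interpolation=cv2.INTER_CUBIC))
j=cv2.imread('pics/top0.png');cv2.imwrite('pics/crop3.png',cv2.resize(j[155:300,340:440],(414,600),interpolation=cv2.INTER_CUBIC))
for x,y,z in((-150,-35,26),(-150,35,26),(150,35,26),(150,-35,26)):
    print(p('scene',[s[0]+c*x-si*y,s[1]+si*x+c*y,z]))
E
```

```text
[515.017 201.25    1.771] [-0.3 -1.5 -1.  -0.8  1.3  1.2 -0.   1.2]
grip top [536.1  99.4  91. ] [-104.    -0.4]
pad [577.4 212.4  44. ] [ -1.5 -63.4]
tooth [516.3 201.5  16.5] [-0.  -1.3]
shoe +x end [530.  139.3  20. ] [-63.7  -2.3]
spool [535.3 103.3  45. ] [-100.    -0.4]
[ 5.19578e+02 -2.59961e+02  4.80000e-02] [ 0.7  1.1 -0.6  0.8  0.3 -0.7 -0.4 -1.1]
[301.9 217.9]
[277.9 198.6]
[370.8 135.3]
[394.7 149.9]
```

View pics/crop2.png

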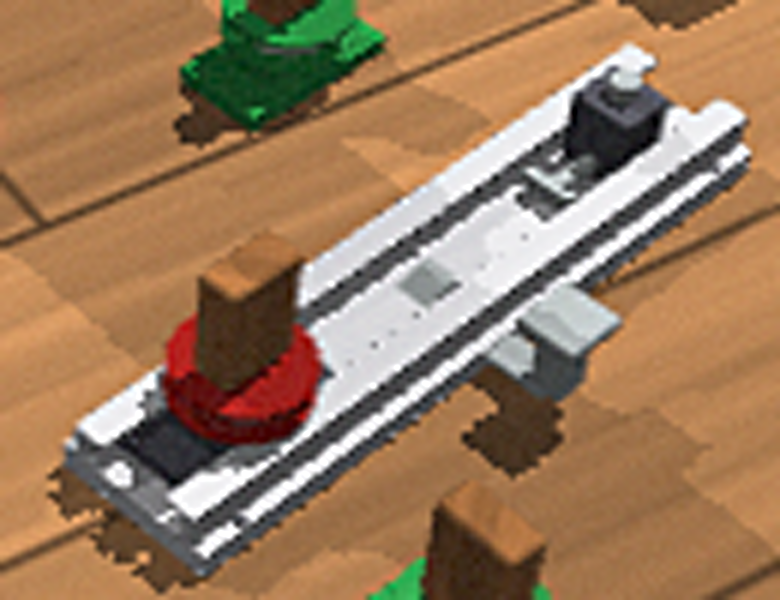

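View pics/crop3.png

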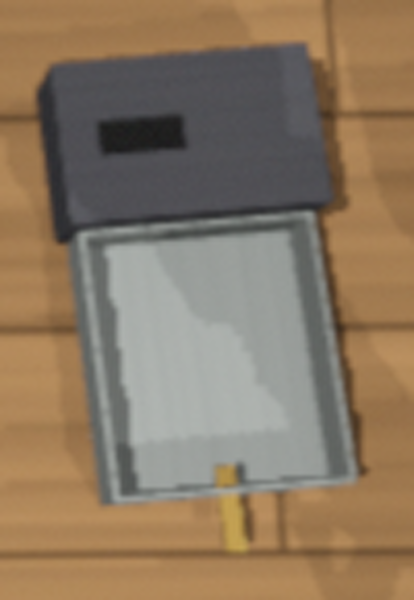

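The scene crop shows the same rail, with the grip top at (311.7,174.2) and the block at the far end. The drawer crop shows the rim corners as used, with the handle at -x and an empty floor. Next I'll cross-check the reel with both cameras and work out the first move.

```bash
cat >> h.py <<'E'
from scipy.spatial.transform import Rotation as Ro
def tri(a,b):
    A=[];y=[]
    for n,(u,v) in(('top',a),('scene',b)):
        K,R,t=cam(n);P=K@np.c_[R,t];A+=[u*P[2]-P[0],v*P[2]-P[1]]
    A=np.array(A);return np.linalg.lstsq(A[:,:3],-A[:,3],rcond=None)[0].round(1)
def go(X,yaw=None):
    "shift (cm) and turn (rad) in tool axes from measured pose to X, tool down with x axis at yaw"
    o=observe();R=Ro.from_quat(o['tool_rot']);d=R.inv().apply(np.array(X)-o['position'])/10
    if yaw is None: return d.round(2)
    T=Ro.from_matrix(np.array([[np.cos(yaw),np.sin(yaw),0],[np.sin(yaw),-np.cos(yaw),0],[0,0,-1]]).T)
    return d.round(2),(R.inv()*T).as_rotvec().round(3)
E
python3 - <<'E'
from h import *
print('grip top',tri((239,232.4),(311.7,174.2)),'pad',tri((196.7,219.2),(270+570/6,130+318/6)),'spool top',tri((241.5,235.7),(310.5,190.8)))
print('tooth',tri((203,245.5),(341.7,177.3)))
print('block top',tri((158,253),(270+630/6,130+85/6)))
print(w('top',239,232.4,91),w('scene',311.7,174.2,91),w('scene',310.5,190.8,45))
print(go([536,100,180],1.771))
E
```

```text
grip top [537.4 106.2  88.8] pad [578.8 215.3  43.1] spool top [537.4 106.4  41. ]
tooth [518.1 204.7  13.1]
block top [498.1 305.6  48.3]
[536. 104.  91.] [539.7 106.3  91. ] [541.1 106.2  45. ]
(array([ 54.29, -49.97,   5.15]), array([-1.000e-03, -1.000e-03, -1.495e+00]))
```

```bash
python3 -m inch '4 -3.7 0.4 0 0 -0.14 1;8 -7.4 0.8 0 0 -0.29 1;12 -11.1 1.2 0 0 -0.44 1;16 -14.8 1.6 0 0 -0.59 1;20 -18.5 2 0 0 -0.74 1;24 -22.2 2.5 0 0 -0.89 1;28 -26 3 0 0 -1.04 1;32 -29.6 3.5 0 0 -1.19 1;36 -33.3 4 0 0 -1.34 1;40 -37 5 0 0 -1.495 1' 20; python3 -c "
from h import *
print(go([537,105,140],1.771))"
```

```text
t: 1.35
position: [434.8, -62.7, 181.3]
tool_rot: [0.631, 0.776, 0.0, 0.0]
wrist_force: [0.7, -0.6, 0.4]
gripper_width: 85.4
gripper_force: 0.0
(array([14.34, 13.42,  4.13]), array([0.001, 0.001, 0.005]))
```

```bash
python3 -m inch '4.8 4.5 1 0 0 0 1;9.6 9 2.5 0 0 0 1;14.3 13.4 4.1 0 0 0 1;14.3 13.4 4.1 0 0 0 1;14.3 13.4 4.1 0 0 0 1'; python3 - <<'E'
from h import *
print(observe()['position'],go([537,105,57],1.771))
t=grab_frame('top')[:,:,::-1];s=grab_frame('scene')[:,:,::-1]
cv2.imwrite('pics/c4.png',np.hstack([cv2.resize(t[190:280,190:280],(400,400)),cv2.resize(s[90:230,260:400],(400,400))]))
E
```

```text
t: 1.98
position: [536.2, 102.7, 139.6]
tool_rot: [0.632, 0.775, -0.001, -0.001]
wrist_force: [0.5, -0.5, 0.0]
gripper_width: 85.3
gripper_force: 0.0
[536.15735092 102.7451111  139.57702697] (array([0.21, 0.14, 8.26]), array([-0.002,  0.   ,  0.001]))
```

View pics/c4.png

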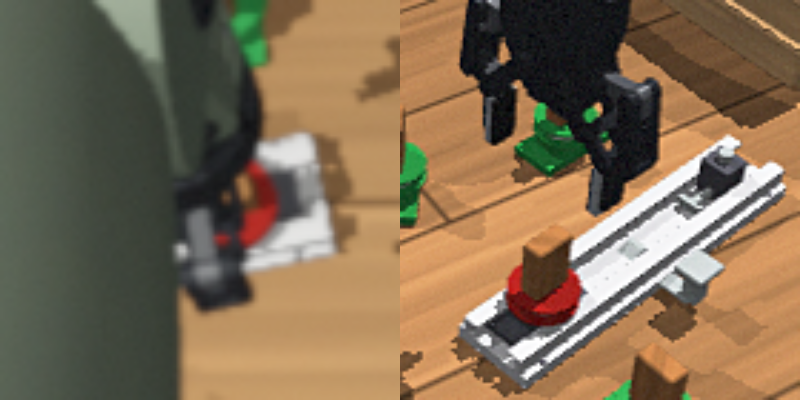

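The fingers straddle the grip (scene crop: fingertips midway at x≈548, grip top at 548), so they are lined up. Now descend and close gently.

```bash
python3 -m inch '0.1 0.07 3 0 0 0 1;0.2 0.14 6 0 0 0 1;0.2 0.14 8.2 0 0 0 1;0.2 0.14 8.2 0 0 0 0.5;0.2 0.14 8.2 0 0 0 0.5;0.2 0.14 8.2 0 0 0 0.35;0.2 0.14 8.2 0 0 0 0.3' 20; python3 -m inch '0 0 0 0 0 0 0.25;0 0 0 0 0 0 0.2;0 0 0 0 0 0 0.2;0 0 0 0 0 0 0.15;0 0 0 0 0 0 0.15'
```

```text
t: 2.95
position: [538.4, 104.6, 59.2]
tool_rot: [0.633, 0.774, 0.001, 0.001]
wrist_force: [-0.4, -0.0, -0.0]
gripper_width: 25.7
gripper_force: 0.0
t: 3.58
position: [537.9, 104.8, 58.5]
tool_rot: [0.633, 0.774, 0.0, 0.0]
wrist_force: [-1.2, 0.2, 5.7]
gripper_width: 18.2
gripper_force: 20.4
```

```bash
python3 -m inch '0.6 0 0 0 0 0 0.15;1.5 0 0 0 0 0 0.15;2.4 0 0 0 0 0 0.15;3.3 0 0 0 0 0 0.15;4 0 0 0 0 0 0.15;4 0 0 0 0 0 0.15'; python3 -m inch '0.9 0 0 0 0 0 0.15;1.8 0 0 0 0 0 0.15;2.7 0 0 0 0 0 0.15;3.6 0 0 0 0 0 0.15;4.5 0 0 0 0 0 0.15;5 0 0 0 0 0 0.15;5 0 0 0 0 0 0.15'
```

```text
t: 4.32
position: [529.8, 145.5, 58.5]
tool_rot: [0.632, 0.775, 0.001, -0.0]
wrist_force: [0.3, -0.0, 4.5]
gripper_width: 17.9
gripper_force: 20.5
t: 5.2
position: [519.9, 194.3, 58.5]
tool_rot: [0.632, 0.775, 0.001, -0.0]
wrist_force: [-0.3, 0.5, 5.2]
gripper_width: 18.0
gripper_force: 20.5
```

```bash
python3 -m inch '0.6 0 0 0 0 0 0.15;1.2 0 0 0 0 0 0.15;1.8 0 0 0 0 0 0.15;2.3 0 0 0 0 0 0.15;2.3 0 0 0 0 0 0.15'; for i in 1; do python3 -m inch '0.3 0 0 0 0 0 0.15;0.6 0 0 0 0 0 0.15;0.8 0 0 0 0 0 0.15;0.8 0 0 0 0 0 0.15'; done; python3 -m inch '0.3 0 0 0 0 0 0.15;0.6 0 0 0 0 0 0.15;0.8 0 0 0 0 0 0.15;0.8 0 0 0 0 0 0.15'
```

```text
t: 5.82
position: [515.4, 216.7, 58.6]
tool_rot: [0.633, 0.775, 0.001, -0.0]
wrist_force: [0.2, -0.3, 5.0]
gripper_width: 17.7
gripper_force: 20.5
t: 6.32
position: [513.9, 223.9, 58.6]
tool_rot: [0.633, 0.774, 0.0, 0.0]
wrist_force: [0.5, -2.5, 5.4]
gripper_width: 17.7
gripper_force: 20.5
t: 6.82
position: [512.6, 230.2, 58.7]
tool_rot: [0.633, 0.774, -0.001, 0.002]
wrist_force: [0.9, -6.2, 8.1]
gripper_width: 17.5
gripper_force: 20.8
```

```bash
python3 -m inch '0.3 0 0 0 0 0 0.15;0.6 0 0 0 0 0 0.15;0.6 0 0 0 0 0 0.15';  python3 -m inch '0.2 0 0 0 0 0 0.15;0.4 0 0 0 0 0 0.15;0.4 0 0 0 0 0 0.15'; python3 -m inch '0.1 0 0 0 0 0 0.15;0.2 0 0 0 0 0 0.15;0.2 0 0 0 0 0 0.15'
```

```text
t: 7.2
position: [511.7, 235.3, 59.3]
tool_rot: [0.633, 0.774, -0.001, 0.003]
wrist_force: [-0.3, -9.0, 12.4]
gripper_width: 17.7
gripper_force: 21.6
t: 7.58
position: [511.2, 238.1, 59.4]
tool_rot: [0.633, 0.774, -0.002, 0.003]
wrist_force: [0.3, -12.0, 13.4]
gripper_width: 17.7
gripper_force: 21.7
t: 7.95
position: [511.0, 239.2, 59.3]
tool_rot: [0.634, 0.774, -0.003, 0.004]
wrist_force: [2.2, -15.8, 13.4]
gripper_width: 17.8
gripper_force: 21.7
```

```bash
python3 - <<'E'
from h import *
o=observe();print(o['wrist_force'],o['ft_torque'])
s=grab_frame('scene')[:,:,::-1]
cv2.imwrite('pics/c5.png',cv2.resize(s[110:230,270:410],(700,600),interpolation=cv2.INTER_CUBIC))
E
```

```text
[  2.19198324 -15.83234113  13.4266073 ] [-3.05484656 -0.19194772  0.11973672]
```

View pics/c5.png

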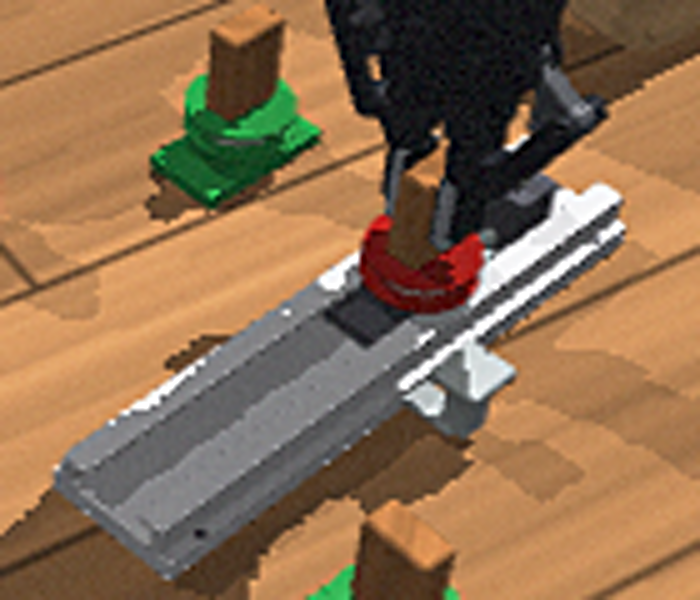

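The picture shows the reel still held, with its shoe's rear edge at crop (350,330), the spool at (420,262) and the pad at (480,370). I'll compare these against the latched geometry.

```bash
python3 - <<'E'
from h import *
e=np.array([np.cos(1.771),np.sin(1.771)])
f=lambda u,v,z:(w('scene',270+u/5,110+v/5,z)[:2])
pad=f(480,370,44);rear=f(350,330,20);sp=f(420,262,45)
print(pad,rear,sp,'rear-pad',(rear-pad)@e,'spool-pad',(sp-pad)@e)
E
```

```text
[583.3 216.3] [518.8 201. ] [519.6 234.4] rear-pad -2.1673526082504098 spool-pad 30.406423775837304
```

Judged by geometry, about 12–15 mm remain. The extra push is friction from the tool bearing down 13 N, so I'll ease the tool up and carry on.

```bash
python3 -m inch '-0.1 0 -0.15 0 0 0 0.15;-0.1 0 -0.3 0 0 0 0.15;-0.1 0 -0.3 0 0 0 0.15'; python3 -m inch '0.1 0 0 0 0 0 0.15;0.2 0 0 0 0 0 0.15;0.2 0 0 0 0 0 0.15'
```

```text
t: 8.38
position: [510.2, 239.4, 59.5]
tool_rot: [0.634, 0.774, -0.002, 0.002]
wrist_force: [6.0, -9.4, -8.4]
gripper_width: 17.7
gripper_force: 21.1
t: 8.75
position: [510.0, 240.0, 59.5]
tool_rot: [0.634, 0.773, -0.004, 0.003]
wrist_force: [7.0, -14.4, -8.0]
gripper_width: 18.1
gripper_force: 21.2
```

Still stiff at the grip: the grip is high and tilts the shoe. I'll back off gently until the ejector is unloaded, let go, and push low from behind with closed fingers instead.

```bash
python3 -m inch '-0.5 0 0.1 0 0 0 0.15;-1 0 0.1 0 0 0 0.15;-1.5 0 0.1 0 0 0 0.15;-2 0 0.1 0 0 0 0.15;-2.5 0 0.1 0 0 0 0.15;-2.5 0 0.1 0 0 0 0.15'; python3 -m inch '-0.3 0 0 0 0 0 0.15;-0.3 0 0 0 0 0 0.2;-0.3 0 0 0 0 0 0.3;-0.3 0 0 0 0 0 0.5;-0.3 0 -2 0 0 0 0.6;-0.3 0 -6 0 0 0 0.5;-5 0 -6 0 0 0 0;-5 0 -6 0 0 0 0;-5 0 -6 0 0 0 0'; python3 - <<'E'
from h import *
s=grab_frame('scene')[:,:,::-1]
cv2.imwrite('pics/c6.png',cv2.resize(s[80:230,270:410],(700,750),interpolation=cv2.INTER_CUBIC)[150:])
print(observe()['position'])
E
```

```text
t: 9.5
position: [513.9, 219.2, 59.9]
tool_rot: [0.633, 0.774, -0.0, -0.001]
wrist_force: [-0.4, 1.8, -3.7]
gripper_width: 18.2
gripper_force: 21.6
t: 10.62
position: [524.6, 170.4, 120.4]
tool_rot: [0.633, 0.774, 0.0, 0.0]
wrist_force: [-0.5, 1.1, 0.5]
gripper_width: 0.0
gripper_force: 0.0
[524.34706084 170.72597061 120.20156727]
```

View pics/c6.png

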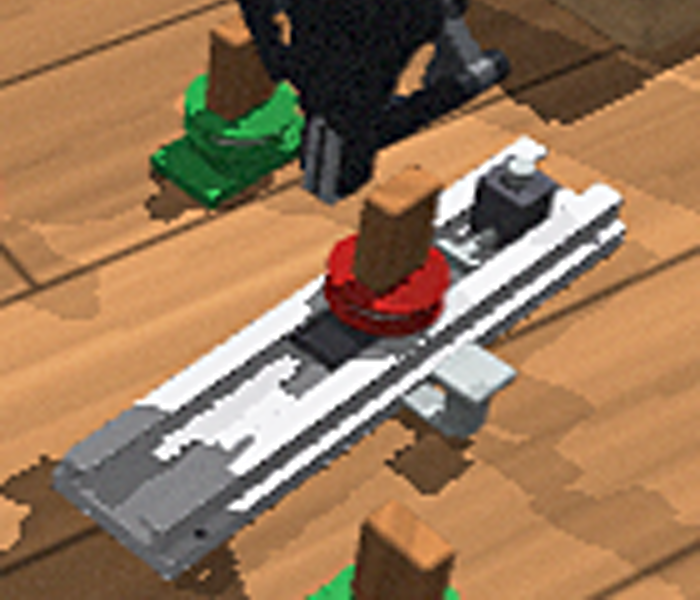

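```bash
python3 - <<'E'
from h import *
e=np.array([np.cos(1.771),np.sin(1.771)])
f=lambda u,v,z:(w('scene',270+u/5,110+v/5,z)[:2])
pad=f(480,370,44)
for n,a in dict(rear=(320,350,20),spool=(388,277,45),griptop=(403,187,91),eject=(455,245,17.5)).items():
    q=f(*a);print(n,q,(q-pad)@e, (q-pad)@[-e[1],e[0]])
print(observe()['position'])
print('behind',go([0,0,49]))
E
```

```text
rear [522.  182.5] -20.93421595321074 66.79736972684128
spool [520.  216.7] 12.980414337919909 61.95610416751458
griptop [515.7 220.4] 17.461647327217285 65.43440129335542
eject [497.4 276.5] 76.08041279620969 72.21233127907121
[524.34706084 170.72597061 120.20156727]
behind [ -6.31 -54.78   7.13]
```

```bash
python3 -m inch '0 0 3 0 0 0 0;0 0 6 0 0 0 0;0 0 7 0 0 0 0;0.8 0 7 0 0 0 0;1.6 0 7 0 0 0 0;2.4 0 7 0 0 0 0;2.4 0 7 0 0 0 0'; python3 -m inch '0.4 0 0 0 0 0 0;0.8 0 0 0 0 0 0;1 0 0 0 0 0 0;1 0 0 0 0 0 0';python3 -m inch '0.3 0 0 0 0 0 0;0.5 0 0 0 0 0 0;0.5 0 0 0 0 0 0'
```

```text
t: 11.55
position: [520.2, 194.9, 51.1]
tool_rot: [0.633, 0.775, 0.001, 0.0]
wrist_force: [-0.6, -0.8, 0.3]
gripper_width: -0.2
gripper_force: 0.0
t: 12.05
position: [518.1, 204.0, 50.6]
tool_rot: [0.633, 0.774, 0.0, 0.0]
wrist_force: [0.8, -1.9, 4.4]
gripper_width: 0.1
gripper_force: 0.0
t: 12.42
position: [517.9, 205.3, 50.7]
tool_rot: [0.634, 0.773, -0.002, 0.003]
wrist_force: [2.8, -13.3, 6.2]
gripper_width: 0.2
gripper_force: 0.0
```

```bash
cat >> h.py <<'E'
def red(img):
    "img RGB; subpixel-ish red bbox"
    a=img.astype(int);m=(a[...,0]>90)&(a[...,1]<45)&(a[...,2]<45);n,l,s,c=cv2.connectedComponentsWithStats(m.astype('uint8'))
    k=1+np.argmax(s[1:,4]);return s[k],c[k].round(1)
E
python3 - <<'E'
from h import *
o=observe();print(o['t'],o['position'],o['wrist_force'],o['ft_torque'])
s=cv2.imread('pics/scene0.png')[:,:,::-1];print('start',red(s))
c=cv2.imread('pics/c6.png')[:,:,::-1];a=red(c);print('c6',a[0][:4]/5+[270,110,0,0],a[1]/5+[270,110])
c=cv2.imread('pics/c5.png')[:,:,::-1];a=red(c);print('c5',a[0][:4]/5+[270,110,0,0],a[1]/5+[270,110])
n=grab_frame('scene');print('now',red(n)); t=grab_frame('top');print(red(t))
e=np.array([np.cos(1.771),np.sin(1.771)]);r0=np.array([537,105])
for d in(0,110,115,120,125,130,135,140,147): print(d,p('scene',[*(r0+d*e),45]),p('scene',[*(r0+d*e),30]))
E
```

```text
12.425 [517.91328142 205.275388    50.71753781] [  2.79531122 -13.28150133   6.24926681] [-2.15831963 -0.44455458  0.05009507]
start (array([298, 184,  26,  18, 156], dtype=int32), array([312.9, 194.2]))
c6 [335.  157.2  24.8  17.6] [348.42 166.62]
c5 [342.8 153.2  24.2  16. ] [355.12 162.08]
now (array([348, 157,  17,  13, 102], dtype=int32), array([357.5, 164.3]))
(array([180, 252,   3,   2,   3], dtype=int32), array([181. , 252.3]))
0 [308.9 189.8] [308.4 194.8]
110 [344.8 164.7] [343.9 169.7]
115 [346.3 163.6] [345.4 168.7]
120 [347.8 162.6] [346.9 167.6]
125 [349.4 161.5] [348.5 166.5]
130 [350.9 160.4] [350.  165.5]
135 [352.4 159.4] [351.5 164.4]
140 [353.9 158.3] [353.  163.4]
147 [356.  156.9] [355.  161.9]
```

```bash
python3 -m inch '0 0 0 0 0 0 0;0.05 0 0 0 0 0 0;0.1 0 0 0 0 0 0;0.1 0 0 0 0 0 0;0.1 0 0 0 0 0 0'; python3 -c "
from h import *
o=observe();print(o['joint_torque'],o['ft_torque'],red(grab_frame('scene')))"
```

```text
t: 13.15
position: [517.9, 205.3, 50.7]
tool_rot: [0.634, 0.773, -0.003, 0.004]
wrist_force: [3.0, -14.5, 8.1]
gripper_width: 0.3
gripper_force: 0.0
[ 8.57683361e+00 -4.46918499e+01  1.89373791e+01 -4.25511478e-01
  4.02657866e+00  2.96574261e-02] [-2.62437625 -0.45069118  0.04502777] (array([349, 157,  16,  13, 100], dtype=int32), array([357.6, 164.2]))
```

```bash
python3 -m inch '-0.3 0 0 0 0 0 0;-0.6 0 0 0 0 0 0;-0.6 0 0 0 0 0 0'; python3 -m inch '-0.2 0 0 0 0 0 0;-0.4 0 0 0 0 0 0;-0.4 0 0 0 0 0 0';python3 -m inch '-1 0 0 0 0 0 0;-2 0 -2 0 0 0 0;-5 0 -5 0 0 0 0;-10 0 -10 0 0 0 0;-14 0 -14 0 0 0 0;-14 0 -14 0 0 0 0'; python3 - <<'E'
from h import *
s=grab_frame('scene');t=grab_frame('top');print(red(s),red(t))
a=cv2.resize(s[120:220,300:400,::-1],(600,600),interpolation=cv2.INTER_CUBIC);cv2.imwrite('pics/c7.png',a);cv2.imwrite('pics/t7.png',t[:,:,::-1]);cv2.imwrite('pics/s7.png',s[:,:,::-1])
E
```

```text
t: 13.58
position: [517.8, 203.7, 50.3]
tool_rot: [0.633, 0.774, 0.0, -0.0]
wrist_force: [1.4, -1.5, 4.6]
gripper_width: 0.1
gripper_force: 0.0
t: 13.95
position: [517.9, 199.8, 49.8]
tool_rot: [0.633, 0.774, -0.0, -0.0]
wrist_force: [-0.2, -1.1, 0.3]
gripper_width: -0.1
gripper_force: 0.0
t: 14.7
position: [549.5, 59.5, 194.0]
tool_rot: [0.635, 0.773, 0.002, 0.003]
wrist_force: [0.0, 0.1, -0.3]
gripper_width: -0.2
gripper_force: 0.0Traceback (most recent call last):
  File "<stdin>", line 2, in <module>
  File "h.py", line 24, in red
    k=1+np.argmax(s[1:,4]);return s[k],c[k].round(1)
        ~~~~~~~~~^^^^^^^^^
    return _wrapfunc(a, 'argmax', axis=axis, out=out, **kwds)
    return bound(*args, **kwds)
ValueError: attempt to get argmax of an empty sequence
```

```bash
python3 - <<'E'
from h import *
s=grab_frame('scene');t=grab_frame('top');print(red(s))
a=cv2.resize(s[120:220,300:400,::-1],(600,600),interpolation=cv2.INTER_CUBIC);cv2.imwrite('pics/c7.png',a);cv2.imwrite('pics/t7.png',t[:,:,::-1]);cv2.imwrite('pics/s7.png',s[:,:,::-1])
E
```

```text
(array([339, 154,  25,  19, 180], dtype=int32), array([350.6, 164.1]))
```

View pics/c7.png

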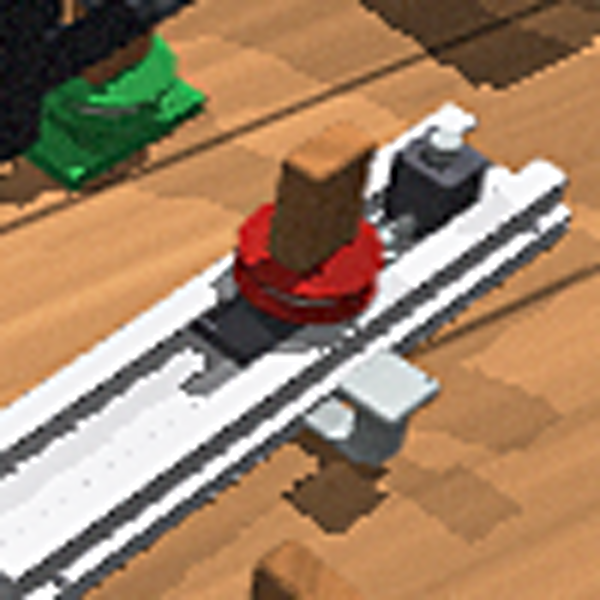

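The reel has come back to about d≈127 mm of travel, just touching the ejector. The fist push seems to have dragged on the spool, since a vertical force appeared. I'll try pushing higher up the grip.

```bash
python3 - <<'E'
from h import *
print(go([523.4,175,110],1.771),go([520.4,190,64],1.771))
E
```

```text
(array([11.4 ,  0.12,  7.9 ]), array([-0.003, -0.001,  0.   ])) (array([12.92,  0.14, 12.5 ]), array([-0.003, -0.001,  0.   ]))
```

```bash
python3 -m inch '5 0.1 3 0 0 0 0;9 0.1 6 0 0 0 0;11.4 0.1 8 0 0 0 0;11.6 0.1 12.5 0 0 0 0;12.9 0.1 12.5 0 0 0 0;12.9 0.1 12.5 0 0 0 0';  python3 -m inch '0.4 0 0 0 0 0 0;0.8 0 0 0 0 0 0;1 0 0 0 0 0 0;1 0 0 0 0 0 0';python3 -m inch '0.2 0 0 0 0 0 0;0.3 0 0 0 0 0 0;0.3 0 0 0 0 0 0';python3 -m inch '0.2 0 0 0 0 0 0;0.2 0 0 0 0 0 0'
```

```text
t: 15.65
position: [521.1, 190.6, 65.5]
tool_rot: [0.632, 0.775, -0.0, -0.0]
wrist_force: [1.2, 0.1, 0.7]
gripper_width: -0.3
gripper_force: 0.0
t: 16.15
position: [519.9, 199.0, 65.6]
tool_rot: [0.633, 0.774, 0.0, 0.0]
wrist_force: [-0.2, 0.4, 0.8]
gripper_width: 0.1
gripper_force: 0.0
t: 16.52
position: [519.1, 202.0, 65.2]
tool_rot: [0.633, 0.774, -0.0, -0.0]
wrist_force: [0.0, 0.3, 0.5]
gripper_width: -0.4
gripper_force: 0.0
t: 16.77
position: [518.7, 204.0, 65.2]
tool_rot: [0.633, 0.774, -0.0, -0.0]
wrist_force: [-0.4, 0.4, -0.5]
gripper_width: -0.0
gripper_force: 0.0
```

```bash
python3 -m inch '0.2 0 0 0 0 0 0;0.4 0 0 0 0 0 0;0.4 0 0 0 0 0 0';python3 -m inch '0.2 0 0 0 0 0 0;0.4 0 0 0 0 0 0;0.4 0 0 0 0 0 0';python3 -m inch '0.2 0 0 0 0 0 0;0.3 0 0 0 0 0 0;0.3 0 0 0 0 0 0'
```

```text
t: 17.15
position: [518.5, 205.5, 65.4]
tool_rot: [0.633, 0.774, -0.002, 0.002]
wrist_force: [1.0, -8.0, 1.4]
gripper_width: -0.2
gripper_force: 3.9
t: 17.52
position: [518.0, 208.6, 65.4]
tool_rot: [0.634, 0.774, -0.002, 0.003]
wrist_force: [2.4, -9.8, 0.8]
gripper_width: -0.1
gripper_force: 5.0
t: 17.9
position: [517.5, 211.2, 65.4]
tool_rot: [0.634, 0.773, -0.002, 0.003]
wrist_force: [1.5, -10.5, 1.2]
gripper_width: 0.2
gripper_force: 5.5
```

```bash
python3 -m inch '0.2 0 0 0 0 0 0;0.4 0 0 0 0 0 0;0.4 0 0 0 0 0 0';python3 -m inch '0.2 0 0 0 0 0 0;0.4 0 0 0 0 0 0;0.4 0 0 0 0 0 0';python3 -m inch '0.1 0 0 0 0 0 0;0.2 0 0 0 0 0 0;0.2 0 0 0 0 0 0'
```

```text
t: 18.27
position: [516.8, 214.7, 65.4]
tool_rot: [0.634, 0.773, -0.003, 0.004]
wrist_force: [2.1, -11.2, 1.4]
gripper_width: 0.0
gripper_force: 6.1
t: 18.65
position: [516.1, 218.2, 65.4]
tool_rot: [0.634, 0.773, -0.003, 0.004]
wrist_force: [2.8, -14.2, 2.1]
gripper_width: 0.2
gripper_force: 6.6
t: 19.02
position: [515.8, 219.9, 65.4]
tool_rot: [0.634, 0.773, -0.003, 0.004]
wrist_force: [2.1, -13.8, 1.6]
gripper_width: -0.2
gripper_force: 7.0
```

```bash
python3 -m inch '0.1 0 0 0 0 0 0;0.2 0 0 0 0 0 0;0.2 0 0 0 0 0 0';python3 -m inch '0.1 0 0 0 0 0 0;0.15 0 0 0 0 0 0;0.15 0 0 0 0 0 0';python3 -m inch '0.1 0 0 0 0 0 0;0.1 0 0 0 0 0 0'
```

```text
t: 19.4
position: [515.4, 221.7, 65.4]
tool_rot: [0.634, 0.773, -0.003, 0.004]
wrist_force: [3.1, -14.8, 2.2]
gripper_width: 0.2
gripper_force: 7.3
t: 19.77
position: [515.2, 223.0, 65.5]
tool_rot: [0.634, 0.773, -0.003, 0.004]
wrist_force: [4.0, -16.0, 2.7]
gripper_width: -0.1
gripper_force: 7.5
t: 20.02
position: [515.0, 223.7, 65.4]
tool_rot: [0.634, 0.773, -0.004, 0.005]
wrist_force: [2.6, -15.8, 2.2]
gripper_width: 0.3
gripper_force: 7.8
```

```bash
python3 -m inch '0.1 0 0 0 0 0 0;0.1 0 0 0 0 0 0;0.1 0 0 0 0 0 0';python3 -m inch '0.1 0 0 0 0 0 0;0.1 0 0 0 0 0 0;0.1 0 0 0 0 0 0'
```

```text
t: 20.4
position: [514.7, 225.0, 65.4]
tool_rot: [0.634, 0.773, -0.003, 0.004]
wrist_force: [1.9, -15.4, 2.9]
gripper_width: -0.0
gripper_force: 7.4
t: 20.78
position: [514.5, 225.9, 65.4]
tool_rot: [0.634, 0.773, -0.003, 0.004]
wrist_force: [3.2, -14.8, 2.1]
gripper_width: 0.1
gripper_force: 7.5
```

```bash
python3 -m inch '-0.2 0 0 0 0 0 0;-0.4 0 0 0 0 0 0;-0.4 0 0 0 0 0 0';python3 -m inch '-0.1 0 0 0 0 0 0;-0.2 0 0 0 0 0 0;-0.2 0 0 0 0 0 0';python3 -m inch '-0.1 0 0 0 0 0 0;-0.2 0 0 0 0 0 0;-0.2 0 0 0 0 0 0'
```

```text
t: 21.15
position: [514.5, 225.3, 65.3]
tool_rot: [0.633, 0.774, -0.001, 0.001]
wrist_force: [1.3, -6.0, 0.3]
gripper_width: -0.0
gripper_force: 3.2
t: 21.52
position: [514.5, 224.7, 65.2]
tool_rot: [0.633, 0.774, -0.0, 0.0]
wrist_force: [1.3, -3.3, 0.3]
gripper_width: 0.2
gripper_force: 2.3
t: 21.9
position: [514.6, 223.6, 65.3]
tool_rot: [0.633, 0.774, 0.0, -0.001]
wrist_force: [0.1, -0.6, 0.6]
gripper_width: -0.1
gripper_force: 0.0
```

```bash
python3 -m inch '-0.5 0 0 0 0 0 0;-1 0 0 0 0 0 0;-2 0 -1 0 0 0 0;-3 0 -4 0 0 0 0;-3 0 -6 0 0 0 0;-3 0 -6 0 0 0 0'; python3 - <<'E'
from h import *
s=grab_frame('scene');print(red(s));cv2.imwrite('pics/s8.png',s[:,:,::-1])
print(go([578.5,214.5,70],1.771))
E
```

```text
t: 22.65
position: [522.5, 193.3, 127.4]
tool_rot: [0.633, 0.774, 0.002, 0.001]
wrist_force: [0.2, 0.7, -0.0]
gripper_width: 0.1
gripper_force: 0.0
(array([345, 150,  25,  19, 176], dtype=int32), array([357. , 159.4]))
(array([0.95, 5.99, 5.62]), array([ 0.002, -0.   , -0.001]))
```

The reel stayed put: its red outline is 6 px (about 20 mm) beyond the touch position, so it is latched. Now press the pad.

```bash
python3 -m inch '0.5 3 1 0 0 0 0;0.95 6 2 0 0 0 0;0.95 6 5 0 0 0 0;0.95 6 6.5 0 0 0 0;0.95 6 7 0 0 0 0;0.95 6 7 0 0 0 0'; python3 - <<'E'
from h import *
s=grab_frame('scene');print(red(s)[0],go([578.5,214.5,43]))
E
```

```text
t: 23.45
position: [577.4, 214.8, 55.3]
tool_rot: [0.633, 0.774, -0.0, -0.0]
wrist_force: [-0.0, 0.4, 0.1]
gripper_width: -0.2
gripper_force: 0.0
[345 150  16  19  99] [-0.05  0.05  1.29]
```

```bash
python3 -m inch '0 0 0.5 0 0 0 0;0 0 0.9 0 0 0 0;0 0 1.1 0 0 0 0;0 0 1.1 0 0 0 0'; python3 -m inch '0 0 0.15 0 0 0 0;0 0 0.3 0 0 0 0;0 0 0.3 0 0 0 0'; python3 -c "
from h import *
print(red(grab_frame('scene')))"
```

```text
t: 24.0
position: [577.6, 214.8, 44.1]
tool_rot: [0.633, 0.774, -0.0, -0.0]
wrist_force: [-0.5, -0.2, 0.7]
gripper_width: -0.2
gripper_force: 0.0
t: 24.38
position: [577.9, 214.9, 41.5]
tool_rot: [0.633, 0.774, 0.0, 0.0]
wrist_force: [-0.5, -0.1, 2.1]
gripper_width: -0.2
gripper_force: 1.2
(array([345, 151,   9,  18,  63], dtype=int32), array([348.2, 159.7]))
```

```bash
python3 -m inch '0 0 0.15 0 0 0 0;0 0 0.3 0 0 0 0;0 0 0.3 0 0 0 0'; python3 -m inch '0 0 0.1 0 0 0 0;0 0 0.2 0 0 0 0;0 0 0.2 0 0 0 0;0 0 0.2 0 0 0 0'; python3 -c "
from h import *
print(red(grab_frame('scene')))"
```

```text
t: 24.8
position: [577.9, 214.9, 38.3]
tool_rot: [0.633, 0.774, 0.0, 0.0]
wrist_force: [-0.5, 0.5, 2.8]
gripper_width: 0.0
gripper_force: 1.8
t: 25.3
position: [578.0, 214.9, 36.8]
tool_rot: [0.633, 0.774, 0.0, 0.0]
wrist_force: [-2.0, -0.9, 6.9]
gripper_width: -0.1
gripper_force: 3.4
(array([339, 155,  20,  19, 118], dtype=int32), array([345.9, 165.3]))
```

```bash
python3 -m inch '0 0 -1 0 0 0 0;0 0 -5 0 0 0 0;0 0 -9 0 0 0 0.5;0 -3 -9 0 0 0 1;0 -5 -9 0 0 0 1;0 -5 -9 0 0 0 1'; python3 - <<'E'
from h import *
s=grab_frame('scene');r=red(s);print(r)
e=np.array([np.cos(1.771),np.sin(1.771)])
for d in(115,120,125,127):
    X=np.array([537,105])+d*e;print(d,X,go([*X,59],1.771))
E
```

```text
t: 26.1
position: [527.2, 204.7, 126.3]
tool_rot: [0.633, 0.774, -0.001, -0.0]
wrist_force: [0.4, 0.1, -0.4]
gripper_width: 72.5
gripper_force: 0.0
(array([339, 154,  25,  19, 175], dtype=int32), array([350.5, 164. ]))
115 [514.1300719 217.7030008] (array([ 1.54, -1.16,  6.74]), array([-0.,  0., -0.]))
120 [513.1357272  222.60313127] (array([ 2.04, -1.16,  6.74]), array([-0.,  0., -0.]))
125 [512.1413825  227.50326174] (array([ 2.54, -1.16,  6.74]), array([-0.,  0., -0.]))
127 [511.74364462 229.46331392] (array([ 2.74, -1.16,  6.74]), array([-0.,  0., -0.]))
```

```bash
python3 -m inch '1.4 -0.6 0 0 0 0 1;2.7 -1.1 0 0 0 0 1;2.7 -1.1 3 0 0 0 1;2.7 -1.1 6 0 0 0 0.8;2.7 -1.1 6.6 0 0 0 0.5;2.7 -1.1 6.6 0 0 0 0.3;2.7 -1.1 6.6 0 0 0 0.25;2.7 -1.1 6.6 0 0 0 0.2;2.7 -1.1 6.6 0 0 0 0.15;2.7 -1.1 6.6 0 0 0 0.15' 25; python3 -m inch '0 0 0 0 0 0 0.15;0 0 0 0 0 0 0.1'
```

```text
t: 27.4
position: [513.3, 229.4, 61.1]
tool_rot: [0.633, 0.774, 0.001, 0.0]
wrist_force: [-0.2, -0.5, 5.5]
gripper_width: 17.7
gripper_force: 25.1
t: 27.65
position: [513.3, 229.4, 61.1]
tool_rot: [0.633, 0.774, 0.001, 0.0]
wrist_force: [0.2, -0.5, 5.1]
gripper_width: 17.7
gripper_force: 25.2
```

```bash
python3 -m inch '-0.5 0 -0.07 0 0 0 0.1;-1.5 0 -0.07 0 0 0 0.1;-2.5 0 -0.07 0 0 0 0.1;-3.5 0 -0.07 0 0 0 0.1;-4.5 0 -0.07 0 0 0 0.1;-5.5 0 -0.07 0 0 0 0.1;-6.5 0 -0.07 0 0 0 0.1;-7.5 0 -0.07 0 0 0 0.1'; python3 -m inch '-1.2 0 0 0 0 0 0.1;-2.4 0 0 0 0 0 0.1;-3.6 0 0 0 0 0 0.1;-4.8 0 0 0 0 0 0.1;-5 0 0 0 0 0 0.1'
```

```text
t: 28.65
position: [527.7, 154.8, 60.9]
tool_rot: [0.633, 0.774, -0.0, 0.0]
wrist_force: [-0.1, 1.7, 0.7]
gripper_width: 17.4
gripper_force: 24.7
t: 29.28
position: [537.6, 105.7, 60.9]
tool_rot: [0.633, 0.774, -0.0, 0.0]
wrist_force: [0.3, 0.6, 1.6]
gripper_width: 17.3
gripper_force: 24.6
```

```bash
python3 -m inch '-1.2 0 0 0 0 0 0.1;-2.4 0 0 0 0 0 0.1;-3.6 0 0 0 0 0 0.1;-4.8 0 0 0 0 0 0.1;-6 0 0 0 0 0 0.1;-7.2 0 0 0 0 0 0.1;-8.4 0 0 0 0 0 0.1;-9.6 0 0 0 0 0 0.1;-10.5 0 0 0 0 0 0.1;-10.5 0 0 0 0 0 0.1'; python3 - <<'E'
from h import *
print(red(grab_frame('scene')),go([519.5,-260,130]))
print([w('top',*q,60) for q in((308,273),(239,186))])
E
```

```text
t: 30.52
position: [558.1, 2.9, 60.6]
tool_rot: [0.633, 0.774, -0.0, -0.0]
wrist_force: [0.9, 0.7, -1.7]
gripper_width: 17.8
gripper_force: 24.5
(array([259, 210,  27,  20, 220], dtype=int32), array([272.6, 220.2])) [-25.06  -9.    -6.93]
[array([443.6, -54. ,  60. ]), array([655.6, 109.1,  60. ])]
```

```bash
python3 -m inch '0 0 -1.5 0 0 0 0.1;0 0 -4 0 0 0 0.1;0 0 -7 0 0 0 0.1;-4 -1.4 -8 0 0 0 0.1;-8 -2.9 -8 0 0 0 0.1;-12 -4.3 -8 0 0 0 0.1;-16 -5.7 -8 0 0 0 0.1;-20 -7.2 -8 0 0 0 0.1;-23 -8.3 -8 0 0 0 0.1;-25 -9 -8 0 0 0 0.1'; python3 -m inch '0 0 0 0 0 0 0.1;0 0 0 0 0 0 0.1'; python3 - <<'E'
from h import *
print(go([519.5,-260,54],1.771),red(grab_frame('scene')),red(grab_frame('top')))
E
```

```text
t: 31.82
position: [519.8, -260.3, 141.9]
tool_rot: [0.633, 0.774, 0.0, 0.0]
wrist_force: [-0.1, 1.3, -2.6]
gripper_width: 17.3
gripper_force: 24.8
t: 32.08
position: [519.8, -258.0, 141.1]
tool_rot: [0.633, 0.774, 0.0, -0.0]
wrist_force: [0.1, 0.5, -2.3]
gripper_width: 17.8
gripper_force: 24.8
(array([-0.2 , -0.07,  8.71]), array([ 0.   , -0.001,  0.001])) (array([126, 220,  17,  26, 200], dtype=int32), array([135.5, 234. ])) (array([389, 225,  18,  22, 153], dtype=int32), array([395.2, 237.8]))
```

```bash
python3 -m inch '0 0 2 0 0 0 0.1;0 0 4.5 0 0 0 0.1;0 0 6.5 0 0 0 0.1;0 0 7.8 0 0 0 0.1;0 0 8.5 0 0 0 0.1;0 0 8.5 0 0 0 0.1'; python3 -m inch '0 0 0.1 0 0 0 0.1;0 0 0.2 0 0 0 0.1;0 0 0.3 0 0 0 0.1;0 0 0.3 0 0 0 0.1'
```

```text
t: 32.92
position: [519.8, -258.9, 55.9]
tool_rot: [0.633, 0.774, 0.0, -0.0]
wrist_force: [0.4, 0.5, -2.2]
gripper_width: 17.8
gripper_force: 24.8
t: 33.42
position: [519.7, -259.2, 53.0]
tool_rot: [0.633, 0.774, -0.0, 0.0]
wrist_force: [-0.6, -0.1, -2.9]
gripper_width: 17.6
gripper_force: 24.8
```

```bash
python3 -m inch '0 0 0.1 0 0 0 0.1;0 0 0.15 0 0 0 0.1;0 0 0.15 0 0 0 0.1'; python3 -m inch '0 0 0.1 0 0 0 0.1;0 0 0.1 0 0 0 0.1'
```

```text
t: 33.8
position: [519.8, -259.2, 51.6]
tool_rot: [0.633, 0.774, 0.0, 0.0]
wrist_force: [-0.4, -0.1, -1.6]
gripper_width: 17.9
gripper_force: 25.1
t: 34.05
position: [519.9, -259.5, 51.5]
tool_rot: [0.633, 0.774, -0.0, 0.0]
wrist_force: [-1.8, -0.5, 5.0]
gripper_width: 17.5
gripper_force: 26.0
```

On the floor (Fz now +5 N). Release and retreat upward.

```bash
python3 -m inch '0 0 -0.05 0 0 0 0.15;0 0 -0.05 0 0 0 0.25;0 0 -0.05 0 0 0 0.4;0 0 -0.05 0 0 0 0.6;0 0 -2 0 0 0 0.7;0 0 -5 0 0 0 0.7;0 0 -10 0 0 0 0.7;0 0 -14 0 0 0 0.7;-10 0 -14 0 0 0 0.7;-10 0 -14 0 0 0 0.7'; python3 - <<'E'
from h import *
s=grab_frame('scene')[:,:,::-1];t=grab_frame('top')[:,:,::-1]
cv2.imwrite('pics/fin.png',np.hstack([cv2.resize(s[180:380,70:270],(400,400)),cv2.resize(t[160:300,300:440],(400,400))]))
E
```

```text
t: 35.3
position: [540.5, -359.4, 191.6]
tool_rot: [0.633, 0.774, -0.0, 0.001]
wrist_force: [-0.1, 0.8, 0.6]
gripper_width: 59.6
gripper_force: 0.0
```

View pics/fin.png

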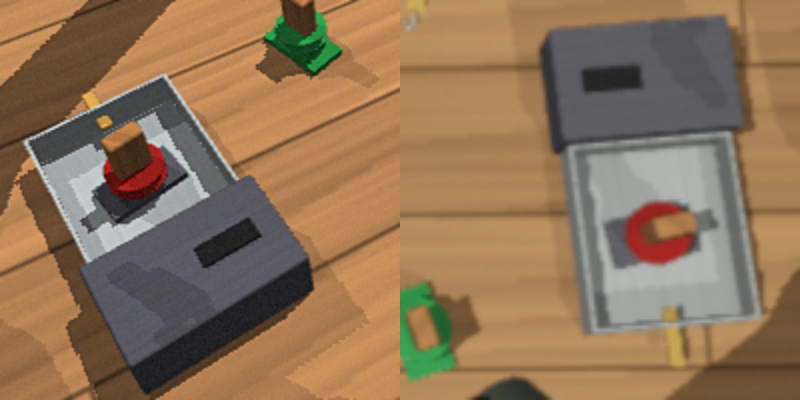

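The picture shows the red reel standing upright in the middle of the drawer (top crop (660,232)), with the gripper clear of it.

```bash
python3 -c "
from workcell import *
print(hand_in())"
```

```text
the job is handed in; nothing more can be done
None
```

The reel was latched and held when let go, freed with the thumb pad, drawn out of the rail's open end, and set upright in the drawer; the job is handed in at about 35 s, with no verdict returned. Two early pushes at about 15 N stalled before the catch clicked, and I did not check afterwards that the catch had sprung back up or that the other tackle had stayed put.

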